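# Tuck the apron plate under the drip panel and hold it down

## Robot

A 7-joint arm with a two-finger parallel gripper is mounted at the origin on a cart in front of the work surface, level with it; the furniture and walls round the work are solid. World frame = base frame: x ahead of the robot, y to its left, z up, the work surface at z = 0. Lengths are in m, angles in rad, forces in N, time in s.
With the tool pointing down it reaches from about 0.425 to 0.925 m from the base axis. Payload 6.8 kg.
Tool frame: the origin (TCP) lies on the centre line of the jaws, within the pads' length; the fingertips stand 19 mm ahead of it and the grasp point (between the pads) is the TCP; z points along the fingers, y is the line along which they close (so a half turn about z gives the same grasp; the last joint's range is limited). The gripper opens to 85 mm and grips with 20 to 120 N. Pads are 22 mm wide; open, the fingers measure 114 mm over their backs; the gripper's body (76 mm by 85 mm) begins 54 mm behind the grasp point. The pads swing forward as they close: fully open they stand 13 mm farther back than shut.
Start: joints at [1.141, 0.477, 0.022, 1.555, -0.011, 1.109, -0.083], TCP at [0.213, -0.64, 0.25] pointing down, gripper open.
Joint ranges: [-2.96, 2.96], [-0.34, 2.1], [-1.41, 1.46], [0.24, 2.44], [-1.37, 4.51], [0.17, 1.92], [-2.96, 2.96]. Speed limits (rad/s): [2.39, 2.39, 3.14, 3.14, 3.14, 3.14, 3.14].

## Interface

Orientations are given as a rotation vector (axis times angle).
In Python, from bench import r gives the robot as it stands. The module is installed in compiled form; this text tells all that it offers.
- The arm moves only by the tool arm_command, never from a script. Its argument "rows" is a list of rows, each an object of numbers: "fingers": the opening, from -1 (shut) to 1 (fully open); "x", "y", "z": the shift along the tool's x, y, z in m; "ax", "ay", "az": the turn, a rotation vector about the tool's x, y, z in degrees. In form: [{"fingers": .., "x": .., "y": .., "z": .., "ax": .., "ay": .., "az": ..}, ...]. A call has 1 to 10 rows; each row shifts and turns the commanded pose from where the row before left it, along the tool's axes as they then stand; what a row does not reach is not made up. A row lasts 1/12 s, in which the tool goes at most 41.7 mm and 7.16 degrees, less where a joint would pass 70% of its speed; a pose out of reach is approached as far as the arm can. A call is refused whole if a number of a shift passes 0.0417 or a number of a turn 7.16, either way. A call with a gripper value outside its range is refused whole. The fingers move at their own pace and stop on an object; "grip_force" is the grip in N (left out, the last holds). Time passes only in rows, so rows that do not move let the fingers close. It gives the time, the measured TCP pose, the force, the opening and the grip force at its end, in the units of the state.
- r.get_obs(): the state, without advancing time (a new reading comes with each control period).
- r.grab_frame(name): name is "scene" or "top" or "wrist"; returns a dict with "frame" (480x640x3 uint8, red, green, blue), "depth" (480x640 float32, m along the optical axis (not along the pixel's ray), 0 where there is no reading), "K" (3x3 intrinsics, pixels), "world_from_camera" (4x4, takes a point from camera to world coordinates). Camera axes: x right, y down, z forward; pixel columns grow to the right and rows downward; lengths in m; the calibration is good to about 2 mm. The wrist camera is an equidistant fisheye: a pixel r from the principal point sees the ray r / f radians off the axis. A picture is of the moment at which its call begins.
- r.hand_in(): hands the job in; it is judged then, once.
The state is a dict: "clock": time; "joints": joint angles; "qvel": joint speeds; "tau": joint torques, N m; "tcp_pos": TCP position; "orientation": TCP orientation; "contact_force": force on the tool from outside, world axes, zero at the start; "moment": the same for the moment, N m; "grip_width": finger opening in m; "gripper_force": force on a finger pad.
Only numpy, scipy, OpenCV 4.12 (cv2) and the standard library are available. Lean on these libraries where they do the work, as an engineer would, in place of code of your own. Each camera call takes 0.05 s, during which the arm holds its last target. There are 200 camera calls.

## Task

Pick up the aluminium apron plate and slide its long edge, the one farther from its upright fold, about 2 cm under the lip of the blue drip panel, the whole edge between the two rubber feet, without lifting the panel. Finish while still holding the plate there, pressed down firmly (about 10 N) and flat on the white board, with the panel lying down over its edge, so that it can be screwed on. Leave the other things on the bench where they are.

Things in the scene. Friction and masses are not known exactly. Their poses are not given: they have to be found in the camera images.
- apron: Loose aluminium plate, 0.13-0.21 kg: sheet 90 (its x) x 120 (y) x 4 mm with an upright fold (upstand) to hold it by, 10 mm thick (x), 110 mm long (y), its top 36 mm above the underside. Origin: on the underside, below the middle of the upstand. The sheet reaches 65 mm to +x (wide side; this edge is to be tucked) and 25 mm to -x. It starts flat on the bench, z up.
- edge_left (a point): The +y corner of the plate's edge to be tucked: at x = +65, y = +60, z = +2 mm (mid thickness) in the plate's frame.
- edge_right (a point): The -y corner of the same edge: at x = +65, y = -60, z = +2 mm in the plate's frame.
- board: White drip board fixed to the bench, 235 (x) x 230 mm (y), flat top 12 mm above the bench, nothing on it higher than 50 mm. Origin: at bench height below the middle of the blue panel's lip; x points in under the panel (the way to push), z up. Its bare front reaches from x = -100 mm to 0; the panel covers x = 0 to 118 mm, y = -100 to 100 mm.
- panel_lip (a point): Middle of the panel's rolled front lip (5 mm thick), 2 mm in +x from the board's origin. Lip's underside 20 mm above the bench, so the gap over the board is 8 mm, wider farther in, as the panel rises to its hinge at the far side (38 mm). Nothing is in the gap but two rubber feet at the lip's ends (inner faces at y = +-93 mm).
- panel (a joint): Hinge of the blue panel, rad: 0 = lying down in its place, grows as the lip is lifted (0.01 rad lifts the lip by about 1.2 mm). It is light (0.15 kg), swings freely and falls back by its own weight.
- tub: White oval tub, 102 x 171 x 86 mm, standing; origin at its foot. To be left alone.
- dish: Small petri dish, 58 mm across, 15 mm high; origin at its foot. To be left alone.
- bench_timer: Bench timer with three buttons, 62 x 66 x 21 mm; origin at its foot. To be left alone.
Mind the look-alikes: they are no part of the job. There is more than one size of the apron; the one meant has the size given above.

How it is judged:
By the outcome, as a careful person would: the job done as asked, in the order asked, and still so for the second after the job is handed in, while the arm keeps its last pose, push and grip.
It also fails if it takes over 42 s, if anything falls off the work surface, if the arm or the gripper's body presses on something with over 40 N, if the wrist force passes 120 N, or if a joint passes its speed limit or range.

## Working session

There is one attempt and no reset: what is moved stays moved. The work goes in short steps, Python scripts to look and compute and a tool call to move; the robot and the scene stay as the last step left them, time stands still between calls to the robot, and variables do not carry over. Pictures are saved under pics/ and viewed, at most 10 in all, crops included, and the job is handed in when it is done.

Besides the shell and the picture viewer there is one more tool, called after ">>>" as name([rows], argument=value, ...), one row to a line, values as JSON. arm_command: Moves the arm, as the interface text tells. Its arguments: {"type":"object","properties":{"rows":{"type":"array"},"grip_force":{"type":"number"}},"required":["rows"]}

```bash
mkdir -p pics; cat > h.py <<'E'
import numpy as np,cv2
from bench import r
def grab(n):
    f=r.grab_frame(n); np.savez(f'pics/{n}.npz',**f); cv2.imwrite(f'pics/{n}_{int(r.get_obs()["clock"]*1000)}.png',f['frame'][:,:,::-1]); return f
def pts(f):
    K=f['K'];d=f['depth'];v,u=np.mgrid[:480,:640]
    P=np.stack([(u-K[0,2])/K[0,0]*d,(v-K[1,2])/K[1,1]*d,d],-1)
    T=f['world_from_camera'];return P@T[:3,:3].T+T[:3,3]
E
python3 - <<'E'
from h import *
for n in('scene','top'):
    f=grab(n);print(f['K'].round(1).tolist(),f['world_from_camera'].round(3).tolist())
o=r.get_obs();print(o)
E
ls pics
```

```text
[[485.6, 0.0, 316.6], [0.0, 485.6, 246.8], [0.0, 0.0, 1.0]] [[-0.83, -0.267, 0.489, -0.057], [-0.557, 0.437, -0.706, 0.79], [-0.025, -0.859, -0.512, 0.706], [0.0, 0.0, 0.0, 1.0]]
[[571.2, 0.0, 316.8], [0.0, 571.2, 245.8], [0.0, 0.0, 1.0]] [[-0.026, -0.998, 0.052, 0.48], [-0.999, 0.027, 0.021, -0.096], [-0.022, -0.051, -0.998, 1.408], [0.0, 0.0, 0.0, 1.0]]
{'clock': 0.1, 'joints': array([ 1.1409026 ,  0.47766813,  0.02235755,  1.55634775, -0.01152032,
        1.1092861 , -0.08311747]), 'qvel': array([ 0.00088091, -0.00157411, -0.00034271, -0.00228202, -0.00108317,
       -0.00117439,  0.00132511]), 'tau': array([ 4.81543088e-03, -5.97754562e+01,  1.61272198e+00, -2.81952578e+01,
        1.25323894e-02,  5.00145456e-03,  3.83899726e-05]), 'tcp_pos': array([ 0.21331362, -0.63988572,  0.2494583 ]), 'orientation': array([-3.09949942e+00, -5.03016877e-01,  5.54545408e-04]), 'contact_force': array([-0.06823069,  0.92637791, -0.13520472]), 'moment': array([-0.00627455, -0.00624493,  0.0201833 ]), 'gripper_force': 0.0, 'grip_width': 0.08549535791831848}
scene.npz
scene_50.png
top.npz
top_100.png
```

View pics/top_100.png

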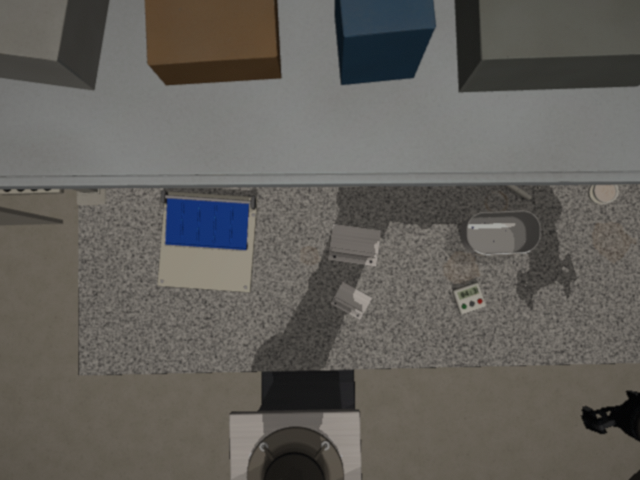

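View pics/scene_50.png

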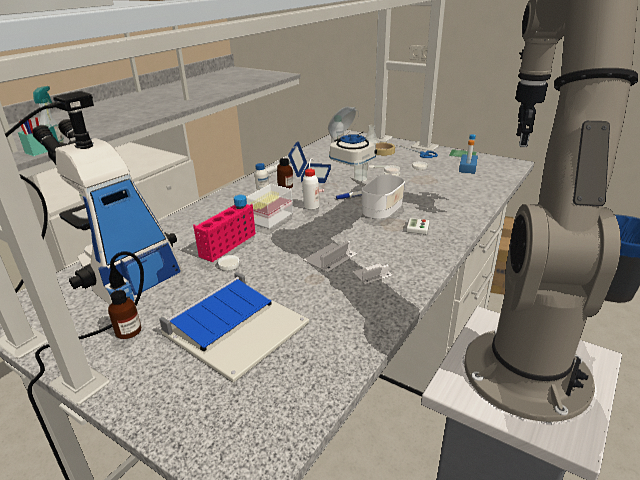

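Top view: the tucked target is the blue panel, lip near (207,247), with the bare board below it. There are two plate-like candidates: the big one at (355,243) and the small one at (350,300). The big one looks about 49x36 px ≈ 120x90 mm, so it fits. I'll confirm it in a crop and measure.

```bash
python3 - <<'E'
from h import *
a=cv2.imread('pics/scene_50.png')[225:300,295:405]; b=cv2.imread('pics/top_100.png')[190:330,310:410]
b=cv2.resize(b,None,fx=4,fy=4,interpolation=3);a=cv2.resize(a,None,fx=3.6,fy=3.6,interpolation=3)
c=np.zeros((560,800,3),np.uint8);c[:,:400]=b;c[:a.shape[0],400:400+a.shape[1]]=a[:,:400];cv2.imwrite('pics/crop1.png',c)
for n,box in(('top',(215,275,320,390)),('top',(280,325,325,380))):
    f=np.load(f'pics/{n}.npz');P=pts(f);r0,r1,c0,c1=box
    Q=P[r0:r1,c0:c1];z=Q[...,2]
    print('bench z',np.median(z), 'max',z.max())
    m=z>np.median(z)+.018; q=Q[m]; print(m.sum(),q.mean(0),cv2.minAreaRect((q[:,:2]*1000).astype(np.float32)))
f=np.load('pics/top.npz');P=pts(f);h=cv2.cvtColor(f['frame'],cv2.COLOR_RGB2HSV)
m=(cv2.inRange(h,(105,150,60),(130,255,255))>0);m[:190]=0;m[260:]=0;m[:,:150]=0;m[:,260:]=0
q=P[m];print('panel',cv2.minAreaRect((q[:,:2]*1000).astype(np.float32)),q[:,2].min(),q[:,2].max())
print('shelf edge',P[150,200:500:60].round(3).tolist(),P[180,320].round(3), P[100,320].round(3))
print('boardpix',P[[270,285],[200,200]].round(3).tolist())
E
```

```text
bench z 0.0025334308023283736 max 1.4077883177228685
212 [ 0.53111177 -0.15141191  0.11383365] ((509.7862548828125, -152.79563903808594), (108.3848876953125, 68.14606475830078), 85.2535171508789)
bench z 0.001782173870888748 max 1.4077883177228685
100 [ 0.4129303  -0.13530137  0.1499521 ] ((424.7223815917969, -123.16201782226562), (120.1189193725586, 29.849830627441406), 40.02069854736328)
panel ((589.765625, 96.00666809082031), (422.498779296875, 129.74098205566406), 77.3819351196289) 0.01673819499159901 1.4077883177228685
shelf edge [[0.654, 0.075, 0.644], [0.651, -0.007, 0.647], [0.649, -0.088, 0.646], [0.647, -0.169, 0.644], [0.645, -0.249, 0.642]] [ 0.608 -0.087  0.65 ] [ 0.718 -0.089  0.644]
boardpix [[0.501, 0.22, 0.015], [0.465, 0.222, 0.012]]
```

View pics/crop1.png

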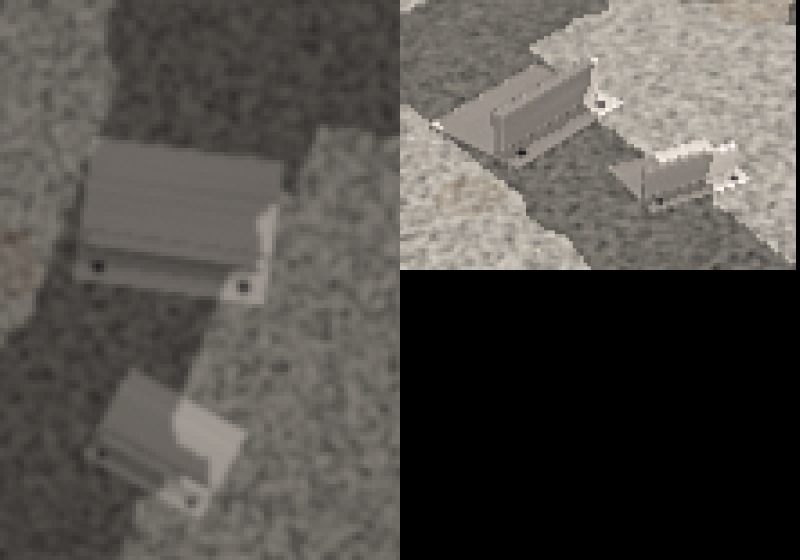

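The crop shows the big plate at left: a wide sheet on the image-up (+x) side and screw holes on the narrow side. It is about 120x90 mm, so it's the apron. The lower, smaller one is the look-alike. Next I'll get precise poses from the height masks.

```bash
python3 - <<'E'
from h import *
def rect(q): 
    c,s,a=cv2.minAreaRect((q[:,:2]*1000).astype(np.float32)); return np.round(c,1),np.round(s,1),round(a,2)
for n in('top','scene'):
    f=np.load(f'pics/{n}.npz');P=pts(f);ok=f['depth']>0
    h=cv2.cvtColor(f['frame'],cv2.COLOR_RGB2HSV)
    R=lambda x0,x1,y0,y1,z0,z1: ok&(P[...,0]>x0)&(P[...,0]<x1)&(P[...,1]>y0)&(P[...,1]<y1)&(P[...,2]>z0)&(P[...,2]<z1)
    z0=np.median(P[R(.35,.6,-.3,0,-.02,.02)][:,2]);print(n,'bench',z0)
    q=P[R(.42,.6,-.3,-.05,.022+z0,.06)];q=q[q[:,0]>.44];
    print('upstand',len(q),q.mean(0).round(4),rect(q),q[:,2].max()-z0)
    v=np.linalg.svd(q[:,:2]-q[:,:2].mean(0))[2][0];print('dir deg',np.degrees(np.arctan2(v[1],v[0])))
    B=R(.4,.8,.05,.35,-.02,.08)&(cv2.inRange(h,(105,150,40),(130,255,255))>0);q=P[B];print('panel',len(q),rect(q),q[:,2].min(),q[:,2].max())
    B=R(.4,.8,.03,.4,.0085+z0,.02+z0)&~B;k,l,st,_=cv2.connectedComponentsWithStats(B.astype(np.uint8));i=1+st[1:,4].argmax()
    q=P[l==i];print('board bare',len(q),rect(q),np.median(q[:,2])-z0)
E
```

```text
top bench 0.001380397068929673
upstand 198 [ 0.5342 -0.1547  0.0363] (array([ 534.6, -154.6]), array([108.7,  10.3]), 80.52) 0.04589979281260037
dir deg -99.33487404073131
panel 3622 (array([612.8, 199.3]), array([199.2, 109.2]), 84.49) 0.01673819499159901 0.0470709926792483
board bare 3564 (array([564.1, 204.2]), array([230.9, 217.3]), 84.62) 0.011963344975756907
scene bench 0.0008072381811612961
upstand 195 [ 0.5335 -0.1499  0.0318] (array([ 534.6, -152.6]), array([110.1,  13.8]), 80.18) 0.037592409746818045
dir deg 80.19214407653689
panel 3174 (array([613.5, 201.4]), array([200.4, 115. ]), 84.92) 0.008386512084104902 0.0424059179396008
board bare 4224 (array([571.7, 205.7]), array([231.8, 235.3]), 84.34) 0.011464110107515635
```

>>> arm_command([
  {"fingers": 1,"az": -6.9},
  {"az": -6.9},
  {"az": -6.9},
  {"az": -6.9},
  {"az": -6.9},
  {"az": -6.9},
  {"az": -6.9},
  {"az": -6.9},
  {"az": -6.9},
], grip_force=80)

```text
validation failed for argument at $.ro...
```

>>> arm_command([
  {"x": 0.018,"y": 0.008},
  {"x": 0.035,"y": 0.0155},
  {"x": 0.035,"y": 0.0155},
  {"x": 0.035,"y": 0.0155},
  {"x": 0.035,"y": 0.0155},
  {"x": 0.035,"y": 0.0155},
  {"x": 0.035,"y": 0.0155},
  {"x": 0.035,"y": 0.0155},
  {"x": 0.035,"y": 0.0155},
  {"x": 0.035,"y": 0.0155},
])

```text
validation failed for argument at $.ro...
```

```bash
cat >> h.py <<'E'
from scipy.spatial.transform import Rotation as Ro
def go(x,y,z,yaw):   # yaw = direction of tool y in world, deg; prints tool-frame shift from measured pose
    o=r.get_obs();R=Ro.from_rotvec(o['orientation']).as_matrix()
    print('t',o['clock'],'tcp',o['tcp_pos'].round(4),'yaw y',np.degrees(np.arctan2(R[1,1],R[0,1])).round(2),'tilt z',R[:,2].round(4),'F',o['contact_force'].round(1),'M',o['moment'].round(2),'w',round(o['grip_width'],4),o['gripper_force'])
    print('shift tool',(R.T@(np.array([x,y,z])-o['tcp_pos'])).round(4),'az',round(-(yaw-np.degrees(np.arctan2(R[1,1],R[0,1]))),2),'j',o['joints'].round(2))
E
python3 -c "
from h import *
go(.5346,-.1536,.15,-9.6)"
```

```text
t 0.1 tcp [ 0.2133 -0.6399  0.2495] yaw y -71.56 tilt z [-6.0e-04  1.5e-03 -1.0e+00] F [-0.1  0.9 -0.1] M [-0.01 -0.01  0.02] w 0.0855 0.0
shift tool [ 0.4586 -0.3596  0.1   ] az -61.96 j [ 1.14  0.48  0.02  1.56 -0.01  1.11 -0.08]
```

>>> arm_command([
  {"fingers": 1,"x": 0,"y": 0,"z": 0,"ax": 0,"ay": 0,"az": -6.9},
  {"fingers": 1,"x": 0,"y": 0,"z": 0,"ax": 0,"ay": 0,"az": -6.9},
  {"fingers": 1,"x": 0,"y": 0,"z": 0,"ax": 0,"ay": 0,"az": -6.9},
  {"fingers": 1,"x": 0,"y": 0,"z": 0,"ax": 0,"ay": 0,"az": -6.9},
  {"fingers": 1,"x": 0,"y": 0,"z": 0,"ax": 0,"ay": 0,"az": -6.9},
  {"fingers": 1,"x": 0,"y": 0,"z": 0,"ax": 0,"ay": 0,"az": -6.9},
  {"fingers": 1,"x": 0,"y": 0,"z": 0,"ax": 0,"ay": 0,"az": -6.9},
  {"fingers": 1,"x": 0,"y": 0,"z": 0,"ax": 0,"ay": 0,"az": -6.9},
  {"fingers": 1,"x": 0,"y": 0,"z": 0,"ax": 0,"ay": 0,"az": -6.9},
], grip_force=80)

```text
clock: 0.85
tcp_pos: [0.2133, -0.6401, 0.2498]
orientation: [-2.39, -2.037, -0.001]
contact_force: [0.5, -0.7, -0.8]
grip_width: 0.0851
gripper_force: 0.0
```

>>> arm_command([
  {"fingers": 1,"x": 0.018,"y": 0.008,"z": 0,"ax": 0,"ay": 0,"az": 0},
  {"fingers": 1,"x": 0.035,"y": 0.0155,"z": 0,"ax": 0,"ay": 0,"az": 0},
  {"fingers": 1,"x": 0.035,"y": 0.0155,"z": 0,"ax": 0,"ay": 0,"az": 0},
  {"fingers": 1,"x": 0.035,"y": 0.0155,"z": 0,"ax": 0,"ay": 0,"az": 0},
  {"fingers": 1,"x": 0.035,"y": 0.0155,"z": 0,"ax": 0,"ay": 0,"az": 0},
  {"fingers": 1,"x": 0.035,"y": 0.0155,"z": 0,"ax": 0,"ay": 0,"az": 0},
  {"fingers": 1,"x": 0.035,"y": 0.0155,"z": 0,"ax": 0,"ay": 0,"az": 0},
  {"fingers": 1,"x": 0.035,"y": 0.0155,"z": 0,"ax": 0,"ay": 0,"az": 0},
  {"fingers": 1,"x": 0.035,"y": 0.0155,"z": 0,"ax": 0,"ay": 0,"az": 0},
  {"fingers": 1,"x": 0.035,"y": 0.0155,"z": 0,"ax": 0,"ay": 0,"az": 0},
])

```text
clock: 1.68
tcp_pos: [0.4141, -0.3344, 0.2501]
orientation: [-2.397, -2.03, 0.0]
contact_force: [1.2, -0.7, -0.7]
grip_width: 0.0849
gripper_force: 0.0
```

```bash
python3 -c "
from h import *
go(.5346,-.1536,.15,-9.6)"
```

```text
t 1.6833 tcp [ 0.4141 -0.3344  0.2501] yaw y -9.48 tilt z [-5.e-04  1.e-04 -1.e+00] F [ 1.2 -0.7 -0.7] M [ 0.05 -0.01 -0.02] w 0.0849 0.0
shift tool [0.1982 0.0891 0.1001] az 0.12 j [ 0.87  0.27 -0.37  1.88  0.11  1.02  0.29]
```

>>> arm_command([
  {"fingers": 1,"x": 0.03,"y": 0.013,"z": 0,"ax": 0,"ay": 0,"az": 0},
  {"fingers": 1,"x": 0.03,"y": 0.013,"z": 0.01,"ax": 0,"ay": 0,"az": 0},
  {"fingers": 1,"x": 0.03,"y": 0.013,"z": 0.01,"ax": 0,"ay": 0,"az": 0},
  {"fingers": 1,"x": 0.03,"y": 0.013,"z": 0.015,"ax": 0,"ay": 0,"az": 0},
  {"fingers": 1,"x": 0.03,"y": 0.013,"z": 0.015,"ax": 0,"ay": 0,"az": 0},
  {"fingers": 1,"x": 0.03,"y": 0.013,"z": 0.02,"ax": 0,"ay": 0,"az": 0},
  {"fingers": 1,"x": 0.018,"y": 0.011,"z": 0.02,"ax": 0,"ay": 0,"az": 0.1},
  {"fingers": 1,"x": 0,"y": 0,"z": 0.01,"ax": 0,"ay": 0,"az": 0},
  {"fingers": 1,"x": 0,"y": 0,"z": 0,"ax": 0,"ay": 0,"az": 0},
])

```text
clock: 2.43
tcp_pos: [0.5328, -0.1538, 0.1476]
orientation: [-2.392, -2.029, 0.004]
contact_force: [-0.6, -0.1, -0.2]
grip_width: 0.0854
gripper_force: 0.0
```

```bash
python3 - <<'E'
from h import *
f=grab('wrist');go(.5346,-.1536,.027,-9.6)
print(f['K'].round(1).tolist(),f['world_from_camera'].round(3).tolist(),f['depth'].max())
cv2.imwrite('pics/w1.png',f['frame'][:,:,::-1])
E
```

```text
t 2.4833 tcp [ 0.5329 -0.1555  0.149 ] yaw y -9.52 tilt z [-3.4e-03  5.0e-04 -1.0e+00] F [-0.7 -0.4  0.4] M [-0.04  0.02  0.  ] w 0.0852 0.0
shift tool [0.0021 0.0018 0.122 ] az 0.08 j [ 0.51  0.44 -0.43  1.91  0.24  0.84 -0.21]
[[371.6, 0.0, 317.8], [0.0, 371.6, 237.3], [0.0, 0.0, 1.0]] [[0.987, -0.155, -0.05, 0.546], [-0.163, -0.946, -0.278, -0.082], [-0.004, 0.283, -0.959, 0.271], [0.0, 0.0, 0.0, 1.0]] 1.6673019
```

View pics/w1.png

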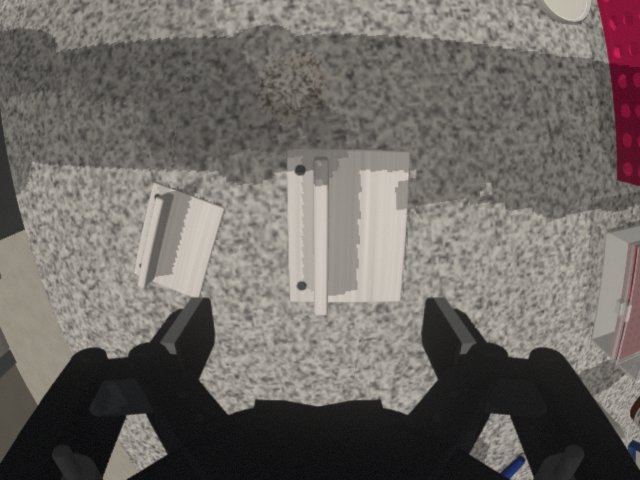

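The wrist view shows the apron centred, with its upstand at x≈321 (rows 157–315), between the jaws. The small look-alike is at (180,240). I'll refine once with the fisheye depth.

```bash
cat >> h.py <<'E'
def fpts(f):
    K=f['K'];d=f['depth'];v,u=np.mgrid[:480,:640];a=(u-K[0,2])/K[0,0];b=(v-K[1,2])/K[1,1];t=np.hypot(a,b)+1e-9
    s=d*np.tan(t)/t;P=np.stack([a*s,b*s,d],-1);T=f['world_from_camera'];return P@T[:3,:3].T+T[:3,3]
E
python3 - <<'E'
from h import *
f=np.load('pics/wrist.npz');P=fpts(f);ok=np.zeros((480,640),bool);ok[140:330,280:420]=1
z0=np.median(P[180:280,230:280][...,2]);print('bench',z0)
q=P[ok&(P[...,2]>z0+.03)&(P[...,2]<z0+.045)];print(len(q),q.mean(0),cv2.minAreaRect((q[:,:2]*1000).astype(np.float32)))
q=P[ok&(P[...,2]>z0+.0025)&(P[...,2]<z0+.045)];print(len(q),cv2.minAreaRect((q[:,:2]*1000).astype(np.float32)))
E
```

```text
bench 0.0001344775006799359
2245 [ 0.53516797 -0.15060674  0.03590725] ((534.6519165039062, -154.41229248046875), (109.63721466064453, 9.34496784210205), 80.47432708740234)
17852 ((554.1918334960938, -157.3365478515625), (119.79065704345703, 90.44486999511719), 80.44749450683594)
```

>>> arm_command([
  {"fingers": 1,"x": 0.001,"y": 0.001,"z": 0.015,"ax": 0,"ay": 0,"az": 0},
  {"fingers": 1,"x": 0,"y": 0,"z": 0.02,"ax": 0,"ay": 0,"az": 0},
  {"fingers": 1,"x": 0,"y": 0,"z": 0.02,"ax": 0,"ay": 0,"az": 0},
  {"fingers": 1,"x": 0,"y": 0,"z": 0.015,"ax": 0,"ay": 0,"az": 0},
  {"fingers": 1,"x": 0,"y": 0,"z": 0.01,"ax": 0,"ay": 0,"az": 0},
  {"fingers": 1,"x": 0,"y": 0,"z": 0,"ax": 0,"ay": 0,"az": 0},
  {"fingers": 1,"x": 0,"y": 0,"z": 0,"ax": 0,"ay": 0,"az": 0},
])

```text
clock: 3.07
tcp_pos: [0.5352, -0.1557, 0.0709]
orientation: [2.4, 2.027, -0.0]
contact_force: [-0.1, -0.5, 0.2]
grip_width: 0.0851
gripper_force: 0.0
```

```bash
python3 -c "
from h import *
go(.5347,-.1541,.027,-9.53)"
```

```text
t 3.0667 tcp [ 0.5352 -0.1557  0.0709] yaw y -9.64 tilt z [ 1.e-04 -5.e-04 -1.e+00] F [-0.1 -0.5  0.2] M [-0.03 -0.04  0.02] w 0.0851 0.0
shift tool [ 0.0015 -0.0007  0.0439] az -0.11 j [ 0.47  0.55 -0.38  1.95  0.31  0.69 -0.27]
```

>>> arm_command([
  {"fingers": 1,"x": 0.0015,"y": -0.0007,"z": 0.015,"ax": 0,"ay": 0,"az": 0},
  {"fingers": 1,"x": 0,"y": 0,"z": 0.015,"ax": 0,"ay": 0,"az": 0},
  {"fingers": 1,"x": 0,"y": 0,"z": 0.013,"ax": 0,"ay": 0,"az": 0},
  {"fingers": 1,"x": 0,"y": 0,"z": 0,"ax": 0,"ay": 0,"az": 0},
  {"fingers": -1,"x": 0,"y": 0,"z": 0,"ax": 0,"ay": 0,"az": 0},
  {"fingers": -1,"x": 0,"y": 0,"z": 0,"ax": 0,"ay": 0,"az": 0},
  {"fingers": -1,"x": 0,"y": 0,"z": 0,"ax": 0,"ay": 0,"az": 0},
  {"fingers": -1,"x": 0,"y": 0,"z": 0,"ax": 0,"ay": 0,"az": 0},
  {"fingers": -1,"x": 0,"y": 0,"z": 0,"ax": 0,"ay": 0,"az": 0},
  {"fingers": -1,"x": 0,"y": 0,"z": 0,"ax": 0,"ay": 0,"az": 0},
], grip_force=80)

```text
clock: 3.9
tcp_pos: [0.535, -0.1531, 0.0277]
orientation: [2.398, 2.028, 0.001]
contact_force: [-0.6, 0.5, -0.1]
grip_width: 0.0119
gripper_force: 0.0
```

```bash
python3 -c "
from h import *
go(.5347,-.1541,.11,-9.53)"
```

```text
t 3.9 tcp [ 0.535  -0.1531  0.0277] yaw y -9.56 tilt z [ 6.e-04 -2.e-04 -1.e+00] F [-0.6  0.5 -0.1] M [ 0.03 -0.01 -0.01] w 0.0119 0.0
shift tool [-0.001  -0.0001 -0.0823] az -0.03 j [ 0.44  0.62 -0.35  1.97  0.36  0.61 -0.31]
```

Not quite closed yet, so I'll hold a little longer and then lift.

>>> arm_command([
  {"fingers": -1,"x": 0,"y": 0,"z": 0,"ax": 0,"ay": 0,"az": 0},
  {"fingers": -1,"x": 0,"y": 0,"z": 0,"ax": 0,"ay": 0,"az": 0},
  {"fingers": -1,"x": 0,"y": 0,"z": 0,"ax": 0,"ay": 0,"az": 0},
  {"fingers": -1,"x": 0,"y": 0,"z": 0,"ax": 0,"ay": 0,"az": 0},
  {"fingers": -1,"x": 0,"y": 0,"z": -0.005,"ax": 0,"ay": 0,"az": 0},
  {"fingers": -1,"x": 0,"y": 0,"z": -0.01,"ax": 0,"ay": 0,"az": 0},
  {"fingers": -1,"x": 0,"y": 0,"z": -0.02,"ax": 0,"ay": 0,"az": 0},
  {"fingers": -1,"x": 0,"y": 0,"z": -0.025,"ax": 0,"ay": 0,"az": 0},
  {"fingers": -1,"x": 0,"y": 0,"z": -0.02,"ax": 0,"ay": 0,"az": 0},
  {"fingers": -1,"x": 0,"y": 0,"z": 0,"ax": 0,"ay": 0,"az": 0},
])

```text
clock: 4.73
tcp_pos: [0.5373, -0.1534, 0.1117]
orientation: [2.395, 2.025, 0.006]
contact_force: [0.5, -0.7, -0.9]
grip_width: 0.0087
gripper_force: 78.8
```

```bash
python3 -c "
from h import *
go(.47,.2145,.11,-5.35)"
```

```text
t 4.7333 tcp [ 0.5373 -0.1534  0.1117] yaw y -9.57 tilt z [ 0.0066 -0.0015 -1.    ] F [ 0.5 -0.7 -0.9] M [ 0.02 -0.03 -0.1 ] w 0.0087 78.76112937927246
shift tool [ 0.3516 -0.1275  0.0007] az -4.22 j [ 0.49  0.49 -0.41  1.93  0.28  0.76 -0.25]
```

>>> arm_command([
  {"fingers": -1,"x": 0.018,"y": -0.006,"z": 0,"ax": 0,"ay": 0,"az": -0.4},
  {"fingers": -1,"x": 0.03,"y": -0.011,"z": 0,"ax": 0,"ay": 0,"az": -0.4},
  {"fingers": -1,"x": 0.03,"y": -0.011,"z": 0,"ax": 0,"ay": 0,"az": -0.4},
  {"fingers": -1,"x": 0.03,"y": -0.011,"z": 0,"ax": 0,"ay": 0,"az": -0.4},
  {"fingers": -1,"x": 0.03,"y": -0.011,"z": 0,"ax": 0,"ay": 0,"az": -0.4},
  {"fingers": -1,"x": 0.03,"y": -0.011,"z": 0,"ax": 0,"ay": 0,"az": -0.4},
  {"fingers": -1,"x": 0.03,"y": -0.011,"z": 0,"ax": 0,"ay": 0,"az": -0.4},
  {"fingers": -1,"x": 0.03,"y": -0.011,"z": 0,"ax": 0,"ay": 0,"az": -0.4},
  {"fingers": -1,"x": 0.03,"y": -0.011,"z": 0,"ax": 0,"ay": 0,"az": -0.4},
  {"fingers": -1,"x": 0.03,"y": -0.011,"z": 0,"ax": 0,"ay": 0,"az": -0.4},
])

```text
clock: 5.57
tcp_pos: [0.4684, 0.1475, 0.1072]
orientation: [-2.326, -2.111, 0.001]
contact_force: [0.7, 0.3, -1.4]
grip_width: 0.0086
gripper_force: 78.8
```

>>> arm_command([
  {"fingers": -1,"x": 0.03,"y": -0.011,"z": 0,"ax": 0,"ay": 0,"az": -0.2},
  {"fingers": -1,"x": 0.018,"y": -0.008,"z": 0,"ax": 0,"ay": 0,"az": 0},
  {"fingers": -1,"x": 0,"y": 0,"z": 0,"ax": 0,"ay": 0,"az": 0},
  {"fingers": -1,"x": 0,"y": 0,"z": 0,"ax": 0,"ay": 0,"az": 0},
  {"fingers": -1,"x": 0,"y": 0,"z": 0,"ax": 0,"ay": 0,"az": 0},
])

```text
clock: 5.98
tcp_pos: [0.4549, 0.1949, 0.107]
orientation: [2.323, 2.114, -0.002]
contact_force: [1.0, -0.5, -1.5]
grip_width: 0.0088
gripper_force: 78.7
```

```bash
python3 - <<'E'
from h import *
f=grab('wrist');go(.468,.2146,.07,-5.35)
cv2.imwrite('pics/w2.png',f['frame'][:,:,::-1])
P=fpts(f);h=cv2.cvtColor(f['frame'],cv2.COLOR_RGB2HSV);B=cv2.inRange(h,(105,150,40),(130,255,255))>0
q=P[B&(P[...,2]<.06)&(P[...,2]>0.01)&(P[...,1]>.08)&(P[...,1]<.33)];print(len(q),cv2.minAreaRect((q[:,:2]*1000).astype(np.float32)),q.min(0),q.max(0))
# lip front edge: line through min-x of blue per y-bin
e=np.array([[q[k][:,0].min(),y] for y in np.arange(.12,.30,.01) for k in [abs(q[:,1]-y)<.004] if k.sum()>5]);print(e.round(4).tolist(),np.polyfit(e[:,1],e[:,0],1))
E
```

```text
t 6.0333 tcp [0.4551 0.1945 0.107 ] yaw y -5.46 tilt z [-4.0e-04 -1.1e-03 -1.0e+00] F [ 0.6  0.1 -1.5] M [-0.04  0.03  0.02] w 0.0086 78.71432304382324
shift tool [0.0213 0.0109 0.037 ] az -0.11 j [-0.11  0.43 -0.51  2.07  0.32  0.71 -0.92]
39359 ((613.1307373046875, 201.132080078125), (208.79547119140625, 116.18572235107422), 83.67618560791016) [0.54846313 0.09166197 0.01498275] [0.68230066 0.30404233 0.04170113]
[[0.5488, 0.12], [0.5498, 0.13], [0.5512, 0.14], [0.5519, 0.15], [0.5528, 0.16], [0.554, 0.17], [0.5549, 0.18], [0.5558, 0.19], [0.5573, 0.2], [0.5582, 0.21], [0.5589, 0.22], [0.5598, 0.23], [0.5605, 0.24], [0.5615, 0.25], [0.562, 0.26], [0.5628, 0.27], [0.5639, 0.28], [0.5649, 0.29]] [0.09337929 0.53801259]
```

View pics/w2.png

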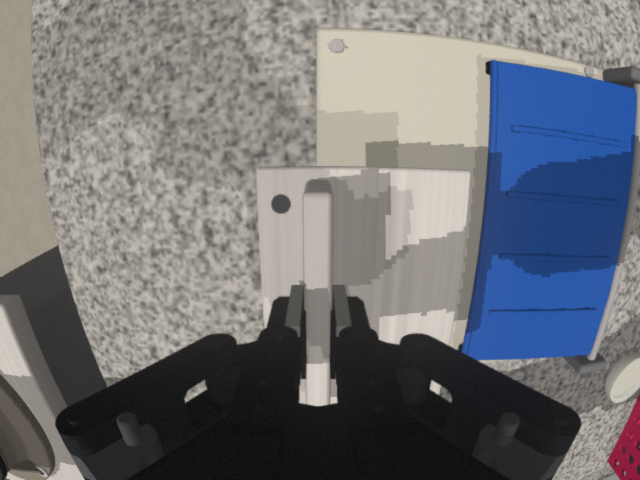

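The wrist view shows the plate held square. Its front edge is at about (470,170)–(460,345), and the blue lip is at about (490,65)–(465,355). Next I'll move to the pre-insert pose and check the plate's in-hand tilt from this same frame.

```bash
python3 - <<'E'
from h import *
f=np.load('pics/wrist.npz');P=fpts(f);o=r.get_obs();R=Ro.from_rotvec(o['orientation']).as_matrix()
L=(P-o['tcp_pos'])@R   # tool frame: y=plate x, x=plate y
m=np.zeros((480,640),bool);m[150:340,250:500]=1
s=m&(L[...,2]>.015)&(L[...,2]<.035)
q=L[s];A=np.c_[q[:,:2],np.ones(len(q))];c=np.linalg.lstsq(A,q[:,2],rcond=None)[0];print('sheet z=ax+by+c',c.round(4),'res',np.std(q[:,2]-A@c),'extent y',np.percentile(q[:,1],[.2,99.8]),'x max',q[:,0].max())
for x0 in(.0,.02,.04):
    k=q[abs(q[:,0]-x0)<.004];print(x0,len(k),k[:,1].min() if len(k) else '',k[:,1].max() if len(k) else '')
E
```

```text
sheet z=ax+by+c [0.0007 0.0007 0.0237] res 0.0006835618913487563 extent y [-0.02478894  0.06443191] x max 0.05929298312033395
0.0 1764 -0.024992187496801904 0.06520309557064981
0.02 3035 -0.025139557762185762 0.0646508641332121
0.04 3374 -0.02512647549957995 0.06513116973550445
```

>>> arm_command([
  {"fingers": -1,"x": 0.011,"y": 0.004,"z": 0.01,"ax": 0,"ay": 0,"az": 0},
  {"fingers": -1,"x": 0.01,"y": 0.004,"z": 0.015,"ax": 0,"ay": 0,"az": 0},
  {"fingers": -1,"x": 0,"y": 0,"z": 0.015,"ax": 0,"ay": 0,"az": 0},
  {"fingers": -1,"x": 0,"y": 0,"z": 0.01,"ax": 0,"ay": 0,"az": 0},
  {"fingers": -1,"x": 0,"y": 0,"z": 0.005,"ax": 0,"ay": 0,"az": 0},
  {"fingers": -1,"x": 0,"y": 0,"z": 0,"ax": 0,"ay": 0,"az": 0},
  {"fingers": -1,"x": 0,"y": 0,"z": 0,"ax": 0,"ay": 0,"az": 0},
  {"fingers": -1,"x": 0,"y": 0,"z": 0,"ax": 0,"ay": 0,"az": 0},
])

```text
clock: 6.7
tcp_pos: [0.4653, 0.2158, 0.0529]
orientation: [2.323, 2.114, 0.001]
contact_force: [-0.4, 0.3, -0.3]
grip_width: 0.0088
gripper_force: 78.7
```

```bash
python3 -c "
from h import *
go(.468,.2146,.042,-5.35)"
```

```text
t 6.7 tcp [0.4653 0.2158 0.0529] yaw y -5.41 tilt z [ 9.e-04  2.e-04 -1.e+00] F [-0.4  0.3 -0.3] M [ 0.04 -0.03  0.  ] w 0.0088 78.71769905090332
shift tool [-0.001   0.0028  0.0109] az -0.06 j [-0.19  0.54 -0.45  2.06  0.4   0.62 -1.01]
```

The plate is square and flat in the hand, with its underside 27.7 mm below the TCP. Now I'll descend to just above the board.

>>> arm_command([
  {"fingers": -1,"x": -0.001,"y": 0.001,"z": 0.005,"ax": 0,"ay": 0,"az": 0},
  {"fingers": -1,"x": 0,"y": 0,"z": 0.004,"ax": 0,"ay": 0,"az": 0},
  {"fingers": -1,"x": 0,"y": 0,"z": 0.002,"ax": 0,"ay": 0,"az": 0},
  {"fingers": -1,"x": 0,"y": 0,"z": 0.001,"ax": 0,"ay": 0,"az": 0},
  {"fingers": -1,"x": 0,"y": 0,"z": 0,"ax": 0,"ay": 0,"az": 0},
  {"fingers": -1,"x": 0,"y": 0,"z": 0,"ax": 0,"ay": 0,"az": 0},
  {"fingers": -1,"x": 0,"y": 0,"z": 0,"ax": 0,"ay": 0,"az": 0},
])

```text
clock: 7.28
tcp_pos: [0.4658, 0.2151, 0.0404]
orientation: [2.323, 2.115, 0.0]
contact_force: [0.1, -0.1, -1.5]
grip_width: 0.0088
gripper_force: 78.6
```

```bash
python3 - <<'E'
from h import *
c,s=np.cos(np.radians(-5.35)),np.sin(np.radians(-5.35))
T=np.array([.5553,.2065])+(-.044)*np.array([c,s]);go(*T,.0405,-5.35)
f=grab('scene');a=f['frame'][260:385,150:320,::-1];cv2.imwrite('pics/s2.png',cv2.resize(a,None,fx=4.5,fy=4.5,interpolation=2))
E
```

```text
t 7.2833 tcp [0.4658 0.2151 0.0404] yaw y -5.36 tilt z [ 1.e-04  1.e-04 -1.e+00] F [ 0.1 -0.1 -1.5] M [-0.    0.04 -0.02] w 0.0088 78.57640743255615
shift tool [-0.0002  0.0459 -0.0001] az -0.01 j [-0.2   0.56 -0.44  2.07  0.41  0.6  -1.02]
```

View pics/s2.png

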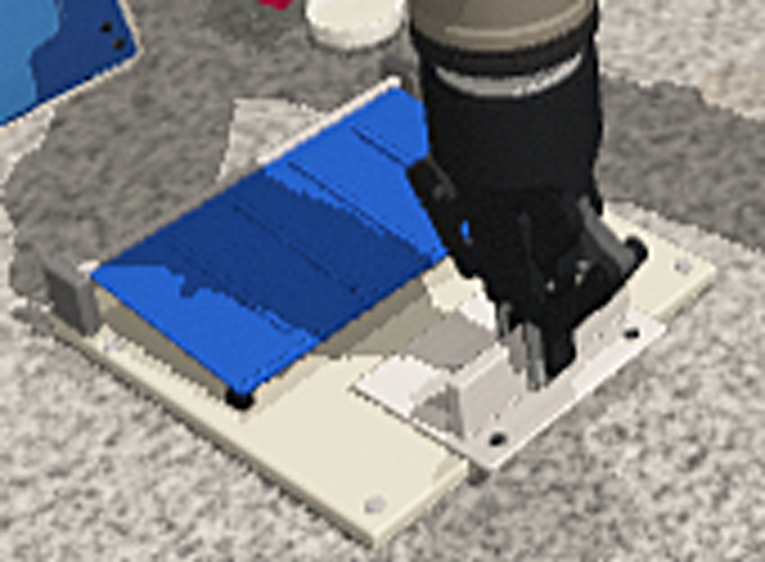

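The scene crop shows the plate level just above the board, its edge (360,385)–(480,300) short of the blue lip. Now I'll slide in, pausing halfway.

>>> arm_command([
  {"fingers": -1,"x": 0,"y": 0.004,"z": 0,"ax": 0,"ay": 0,"az": 0},
  {"fingers": -1,"x": 0,"y": 0.006,"z": 0,"ax": 0,"ay": 0,"az": 0},
  {"fingers": -1,"x": 0,"y": 0.006,"z": 0,"ax": 0,"ay": 0,"az": 0},
  {"fingers": -1,"x": 0,"y": 0.005,"z": 0,"ax": 0,"ay": 0,"az": 0},
  {"fingers": -1,"x": 0,"y": 0.004,"z": 0,"ax": 0,"ay": 0,"az": 0},
  {"fingers": -1,"x": 0,"y": 0.004,"z": 0,"ax": 0,"ay": 0,"az": 0},
  {"fingers": -1,"x": 0,"y": 0,"z": 0,"ax": 0,"ay": 0,"az": 0},
  {"fingers": -1,"x": 0,"y": 0,"z": 0,"ax": 0,"ay": 0,"az": 0},
])

```text
clock: 8.0
tcp_pos: [0.4948, 0.2122, 0.0402]
orientation: [-2.323, -2.115, 0.0]
contact_force: [-0.2, -0.7, -1.8]
grip_width: 0.0086
gripper_force: 78.6
```

```bash
python3 -c "
from h import *
go(.5115,.2106,.0404,-5.35)"
```

```text
t 8.0 tcp [0.4948 0.2122 0.0402] yaw y -5.39 tilt z [-2.e-04  0.e+00 -1.e+00] F [-0.2 -0.7 -1.8] M [ 0.03  0.09 -0.01] w 0.0086 78.57678294181824
shift tool [-0.      0.0168 -0.0002] az -0.04 j [-0.18  0.59 -0.44  2.01  0.41  0.63 -0.98]
```

>>> arm_command([
  {"fingers": -1,"x": 0,"y": 0.004,"z": 0,"ax": 0,"ay": 0,"az": 0},
  {"fingers": -1,"x": 0,"y": 0.004,"z": 0,"ax": 0,"ay": 0,"az": 0},
  {"fingers": -1,"x": 0,"y": 0.004,"z": 0,"ax": 0,"ay": 0,"az": 0},
  {"fingers": -1,"x": 0,"y": 0.003,"z": 0,"ax": 0,"ay": 0,"az": 0},
  {"fingers": -1,"x": 0,"y": 0.002,"z": 0,"ax": 0,"ay": 0,"az": 0},
  {"fingers": -1,"x": 0,"y": 0,"z": 0,"ax": 0,"ay": 0,"az": 0},
  {"fingers": -1,"x": 0,"y": 0,"z": 0.0005,"ax": 0,"ay": 0,"az": 0},
  {"fingers": -1,"x": 0,"y": 0,"z": 0.0005,"ax": 0,"ay": 0,"az": 0},
  {"fingers": -1,"x": 0,"y": 0,"z": 0,"ax": 0,"ay": 0,"az": 0},
  {"fingers": -1,"x": 0,"y": 0,"z": 0,"ax": 0,"ay": 0,"az": 0},
])

```text
clock: 8.83
tcp_pos: [0.5117, 0.2107, 0.0399]
orientation: [2.323, 2.115, 0.001]
contact_force: [-1.2, -2.2, 5.8]
grip_width: 0.0084
gripper_force: 79.6
```

```bash
python3 -c "
from h import *
go(.5115,.2106,.0404,-5.35)"
```

```text
t 8.8333 tcp [0.5117 0.2107 0.0399] yaw y -5.36 tilt z [ 6.e-04 -2.e-04 -1.e+00] F [-1.2 -2.2  5.8] M [-0.28  0.3  -0.05] w 0.0084 79.57993268966675
shift tool [-0.0002 -0.0002 -0.0005] az -0.01 j [-0.16  0.61 -0.44  1.97  0.41  0.65 -0.96]
```

>>> arm_command([
  {"fingers": -1,"x": 0,"y": 0,"z": 0.0003,"ax": 0,"ay": 0,"az": 0},
  {"fingers": -1,"x": 0,"y": 0,"z": 0,"ax": 0,"ay": 0,"az": 0},
  {"fingers": -1,"x": 0,"y": 0,"z": 0,"ax": 0,"ay": 0,"az": 0},
  {"fingers": -1,"x": 0,"y": 0,"z": 0,"ax": 0,"ay": 0,"az": 0},
  {"fingers": -1,"x": 0,"y": 0,"z": 0,"ax": 0,"ay": 0,"az": 0},
  {"fingers": -1,"x": 0,"y": 0,"z": 0,"ax": 0,"ay": 0,"az": 0},
])

```text
clock: 9.33
tcp_pos: [0.5117, 0.2107, 0.0398]
orientation: [2.322, 2.115, 0.0]
contact_force: [-2.4, -2.2, 8.6]
grip_width: 0.0085
gripper_force: 80.1
```

```bash
python3 - <<'E'
from h import *
go(.5115,.2106,.0404,-5.35)
f=grab('scene');a=f['frame'][260:385,150:320,::-1];cv2.imwrite('pics/s3.png',cv2.resize(a,None,fx=4.5,fy=4.5,interpolation=2))
g=np.load('pics/top.npz');f=grab('top')
P0=pts(g);P=pts(f);h=cv2.cvtColor(f['frame'],cv2.COLOR_RGB2HSV);B=(cv2.inRange(h,(105,150,40),(130,255,255))>0)&(P[...,2]<.06)&(P[...,2]>.01)&(P0[...,2]<.06)&(P0[...,2]>.01)&(P[...,1]>.08)
print('panel rise mm',B.sum(),np.mean((P-P0)[B][:,2])*1000)
go(.5115,.2106,.0404,-5.35)
E
```

```text
t 9.3333 tcp [0.5117 0.2107 0.0398] yaw y -5.36 tilt z [ 6.e-04 -4.e-04 -1.e+00] F [-2.4 -2.2  8.6] M [-0.35  0.48  0.01] w 0.0085 80.10180473327637
shift tool [-0.0001 -0.0002 -0.0006] az -0.01 j [-0.16  0.61 -0.43  1.97  0.41  0.65 -0.96]Traceback (most recent call last):
  File "<stdin>", line 5, in <module>
  File "h.py", line 6, in pts
    K=f['K'];d=f['depth'];v,u=np.mgrid[:480,:640]
               ~^^^^^^^^^
    return format.read_array(
           ~~~~~~~~~~~~~~~~~^
        bytes,
        ^^^^^^
    ...<2 lines>...
        max_header_size=self.max_header_size
        ^^^^^^^^^^^^^^^^^^^^^^^^^^^^^^^^^^^^
    )
    ^
    data = _read_bytes(fp, read_size, "array data")
    r = fp.read(size - len(data))
    data = self._read1(n)
    self._update_crc(data)
    ~~~~~~~~~~~~~~~~^^^^^^
    raise BadZipFile("Bad CRC-32 for file %r" % self.name)
zipfile.BadZipFile: Bad CRC-32 for file 'depth.npy'
```

View pics/s3.png

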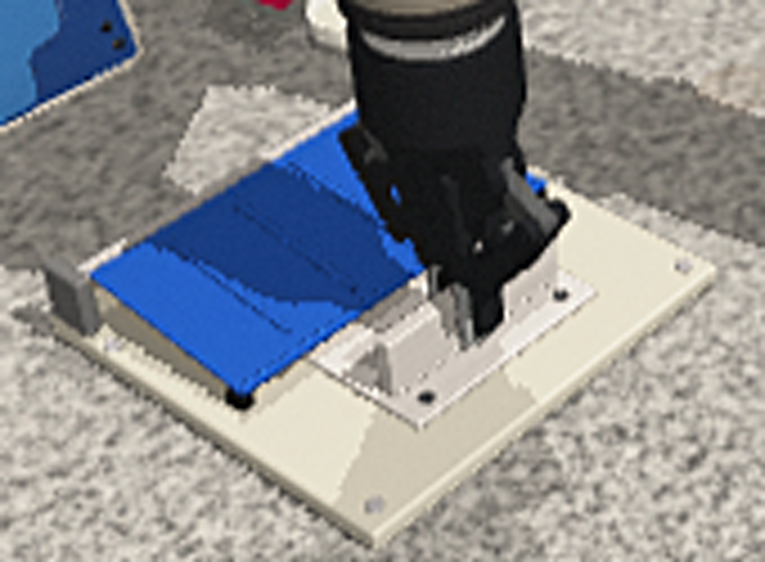

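The panel corner is at the same pixel (240,397) as before, so the panel lies down. The plate's edge is under the lip and centred. I'll add a touch more press, then confirm and hand in.

>>> arm_command([
  {"fingers": -1,"x": 0,"y": 0,"z": 0.0001,"ax": 0,"ay": 0,"az": 0},
  {"fingers": -1,"x": 0,"y": 0,"z": 0,"ax": 0,"ay": 0,"az": 0},
  {"fingers": -1,"x": 0,"y": 0,"z": 0,"ax": 0,"ay": 0,"az": 0},
  {"fingers": -1,"x": 0,"y": 0,"z": 0,"ax": 0,"ay": 0,"az": 0},
  {"fingers": -1,"x": 0,"y": 0,"z": 0,"ax": 0,"ay": 0,"az": 0},
  {"fingers": -1,"x": 0,"y": 0,"z": 0,"ax": 0,"ay": 0,"az": 0},
])

```text
clock: 9.93
tcp_pos: [0.5117, 0.2107, 0.0398]
orientation: [2.322, 2.115, 0.0]
contact_force: [-2.9, -1.8, 10.0]
grip_width: 0.0086
gripper_force: 80.3
```

```bash
python3 - <<'E'
from h import *
go(.5115,.2106,.0404,-5.35)
f=r.grab_frame('wrist');P=fpts(f);h=cv2.cvtColor(f['frame'],cv2.COLOR_RGB2HSV)
q=P[(cv2.inRange(h,(105,150,40),(130,255,255))>0)&(P[...,2]<.07)&(P[...,1]>.1)&(P[...,1]<.31)&(P[...,0]<.69)]
c=np.linalg.lstsq(np.c_[q[:,:2]-[.5555,.2065],np.ones(len(q))],q[:,2],rcond=None)[0];print('panel slope, lip top z',c.round(4))
go(.5115,.2106,.0404,-5.35)
E
```

```text
t 9.9333 tcp [0.5117 0.2107 0.0398] yaw y -5.36 tilt z [ 6.e-04 -5.e-04 -1.e+00] F [-2.9 -1.8 10. ] M [-0.42  0.51  0.07] w 0.0086 80.26220440864563
shift tool [-0.0001 -0.0002 -0.0006] az -0.01 j [-0.16  0.61 -0.43  1.97  0.41  0.65 -0.96]
panel slope, lip top z [ 0.1272 -0.0138  0.0247]
t 9.9833 tcp [0.5117 0.2107 0.0398] yaw y -5.36 tilt z [ 7.e-04 -5.e-04 -1.e+00] F [-1.5 -1.7 10.3] M [-0.43  0.56  0.  ] w 0.0089 80.26254057884216
shift tool [-0.0001 -0.0002 -0.0006] az -0.01 j [-0.16  0.61 -0.43  1.97  0.41  0.65 -0.96]
```

The lip top is at 24.7 mm (expected 25, so the panel is down), the press is 10 N, and the plate is flat. Handing in.

```bash
python3 -c "
from bench import r
print(r.hand_in())"
```

```text
the job is handed in; nothing more can be done
None
```

I handed the job in at about 10 s: by measurement the apron plate is held flat on the board at about 10 N, its edge about 2 cm under the blue panel's lip and centred between the feet, with the panel lying down.

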